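# Put the chuck stand on its kickstand and hold it upright

### The arm

A 6-joint arm with a two-finger parallel gripper is mounted at the origin on the work surface. World frame = base frame: x ahead of the robot, y to its left, z up, the work surface at z = 0. Lengths are in m, angles in rad, forces in N, time in s.
With the tool pointing down it reaches from about 0.225 to 0.725 m from the base axis. Payload 3.1 kg.
Tool frame: the origin (TCP) lies midway between the tips of the shut fingers; the grasp point (between the pads) lies 19 mm behind it; y points along the fingers, z is the direction in which the jaws open and shut, and the axes are right-handed (so a half turn about y gives the same grasp; the last joint's range is limited). The gripper opens to 85 mm and grips with 20 to 120 N. Pads are 22 mm wide; open, the fingers measure 114 mm over their backs; the gripper's body (76 mm by 85 mm) begins 54 mm behind the grasp point. The pads swing forward as they close: fully open they stand 13 mm farther back than shut.
Start: joints at [-1.387, 0.048, 0.099, 1.622, 0, 1.443], TCP at [0.161, -0.5, 0.231] pointing down, gripper open.
Joint ranges: [-2.91, 2.91], [-0.99, 1.94], [-1.21, 1.42], [-2.12, 2.29], [-1.49, 1.47], [-3.14, 3.14]. Speed limits (rad/s): [2.79, 2.79, 3.14, 3.14, 3.14, 3.14].

### API

Orientations are given as a unit quaternion [x, y, z, w].
In Python, from cell import ctrl gives the robot as it stands. The module is installed in compiled form; this text tells all that it offers.
- The arm moves only by the tool step_arm, never from a script. Its argument "targets" is a list of rows, each a list of 2 entries, a list of its own where there are three numbers: the shift along the tool's x, y, z in cm, then the turn, a rotation vector about the tool's x, y, z in degrees. In form: [[[tx, ty, tz], [wx, wy, wz]], ...]. A call has 1 to 10 rows; each row is the pose to reach, as a shift and turn from the pose commanded when the call began, along the tool's axes at that moment; what a row does not reach only later rows make up. A row lasts 1/10 s, in which the tool goes at most 50 mm and 8.59 degrees, less where a joint would pass 70% of its speed; a pose out of reach is approached as far as the arm can. A call with a gripper value outside its range is refused whole. "gripper" is the finger opening in cm, from 0 to 8.54, set as the call begins (left out, the last holds). The fingers move at their own pace and stop on an object; "grip_force" is the grip in N (left out, the last holds). Time passes only in rows, so rows that repeat a pose let the fingers close. It gives the time, the measured TCP pose, the force and the opening at its end, in the units of the state.
- ctrl.read_state(): the state, without advancing time (a new reading comes with each control period).
- ctrl.snapshot(name): name is "scene" or "top"; returns a dict with "color" (420x560x3 uint8, red, green, blue), "depth" (420x560 float32, m along the optical axis (not along the pixel's ray), 0 where there is no reading), "fov_y" (degrees; the focal length in pixels is half the picture's height over the tangent of half this angle, whatever the lens; pixels are square), "cx", "cy" (the principal point, pixels), "k1" (the pictures are not rectified: a ray, as slopes to the right and down, at radius r is drawn at 1 + k1 r^2 times it, then the intrinsics apply), "rvec" (rotation vector, rad) and "tvec" (3), from world to camera coordinates, as OpenCV has them. Camera axes: x right, y down, z forward; pixel columns grow to the right and rows downward; lengths in m; the calibration is good to about 2 mm. A picture is of the moment at which its call begins.
- ctrl.finish_job(): hands the job in, once; it reports no verdict.
Trained networks look in a picture, given as the dict that the camera call returned (one of the last four; its "shot" number tells which), for a name from the list of things; names that differ only in an ending like _2 or _b are one class to them, and where a whole thing is asked for, a point or a joint stands for the part that bears it (a point fixed in the world has none). Each returns a list of dicts, best first, with "score" (0 to 1); they miss things now and then, are a little off and sometimes report something else, mostly with a low value. They report only what shows in the picture. A call takes as long as a camera call.
- ctrl.spot_in(picture, name): "xy" ([column, row] as shares, 0 to 1, of the picture: columns of its width, rows of its height, amid what is visible of it).
- ctrl.place_of(picture, name): "xy" ([column, row] as shares, 0 to 1, of the picture: columns of its width, rows of its height: a listed point, or the origin of a listed thing).
The state is a dict: "clock": time; "q": joint angles; "joint_velocities": joint speeds; "joint_torque": joint torques, N m; "ee_pos": TCP position; "ee_rot": TCP orientation; "wrist_force": force on the tool from outside, world axes, zero at the start; "wrist_torque": the same for the moment, N m; "grip_width": finger opening in m.
Only numpy, scipy, OpenCV 4.12 (cv2) and the standard library are available. Lean on these libraries where they do the work, as an engineer would, in place of code of your own. Each camera call takes 0.05 s, during which the arm holds its last target.

### The job

The tipping chuck stand leans over on its hub side with its kickstand folded up. While it still leans, flip the kickstand down over centre until it snaps against its lower stop; then bring the frame upright so that the kickstand's foot stands on the pad of the base, and finish while still holding it there, the foot kept lightly pressed on the pad, because the heavy hub tips the frame over again if you let go. Do not tip the frame over backwards, and leave the bowl, tin and mallet where they are.

Things in the scene. Friction and masses are not known exactly. Their poses are not given: they have to be found in the camera images.
- base: Plywood base board screwed to the bench, 220 (x) x 250 (y) x 18 mm; origin on the bench top under the frame's hinge, z up; board spans y -115 to +135. Two cream cheeks 62 mm high at x +-46 carry the hinge, which lies along base x, 45 mm above the bench. It does not move; its place and yaw vary.
- pad_top (a point): Centre of the top of the dark rubber pad (70 x 50 mm, 3 mm proud of the board, top 21 mm above the bench) at x -15, y +98 mm on the base, where the kickstand foot stands when the frame is upright.
- frame: Cream post 44 (x) x 36 (y) mm, hinged to the base; origin on the hinge axis, axes as the base's when upright, z up the post. It starts leaning 0.35 rad to the base's -y side on its stop; its weight (about 1 kg in all) tips it that way with 0.5 to 3 N at the handle. Upright is where the lowered foot just meets the pad; with no kickstand it can fall over to +y, 0.30 rad.
- hub (a point): Middle of the heavy hub on the post's -y side, 105 mm up the post: dark plate 72 mm across, chuck, and a striped square block reaching to 120 mm from the post's middle.
- handle (a point): Centre of the straight part of the round turned wooden handle on top of the post, 197 mm up the post from the hinge. The handle is 28 mm in diameter from 175 to 218 mm up the post, with a 32 mm bead above it and its end at 235 mm. It swings about the hinge with the frame; nothing stands beside it.
- kickstand (a joint): Kickstand angle, rad: 0 = folded (leg points to frame +x, 25 degrees above it), grows as the leg swings down; 2.15 = lower stop, 8 degrees past straight down towards -x. Over-centre spring: pushes back towards 0 up to 0.7 to 1.0 rad, then snaps to 2.15 by itself. Pressing down on the leg 90 mm from the pivot takes about 1 to 2 N.
- kick_pivot (a point): Pivot of the kickstand, y +94, z +110 mm in the frame, at the end of a round steel arm 18 mm thick that sticks out of the post's +y side; the leg turns about the frame's y axis. Steel boss 26 mm across. Between leg and post a small spring runs from the leg to a bracket end 43 mm to frame -x and 25 mm above the pivot.
- kick_foot (a point): Centre of the ball foot (black, 18 mm across) at the end of the kickstand leg, a round steel bar 14 mm thick; 126 mm from the pivot.
- bowl: Loose turned wooden bowl, 110 mm across and 50 mm high, beside the base; origin at the centre of its underside. Leave it alone.
- tin: Loose plain steel tin, 72 mm across, 70 mm high, beside the base; origin at the centre of its underside. Leave it alone.
- mallet: Loose wooden mallet lying beyond the base, 54 mm high, about 215 mm long along its x with the head (85 mm wide) at +x; origin on the bench. Leave it alone.

How it is judged:
By the outcome, as a careful person would: the job done as asked, in the order asked, and still so for the second after the job is handed in, while the arm keeps its last pose, push and grip.
It also fails if it takes over 54 s, if anything falls off the work surface, if the arm or the gripper's body presses on something with over 40 N, if the wrist force passes 120 N, or if a joint passes its speed limit or range.

## Working session

There is one attempt and no reset: what is moved stays moved. The work goes in short steps, Python scripts to look and compute and a tool call to move; the robot and the scene stay as the last step left them, time stands still between calls to the robot, and variables do not carry over. Pictures are saved under pics/ and viewed, and the job is handed in when it is done.

Besides the shell and the picture viewer there is one more tool, called after "Call:" by a JSON object that holds its "op" and its "data", one argument or row to a line. step_arm: Moves the arm, as the interface text tells. Its arguments: {"type":"object","properties":{"targets":{"type":"array","items":{"type":"array"}},"gripper":{"type":"number"},"grip_force":{"type":"number"}},"required":["targets"]}

```bash
mkdir -p pics; cat > h.py <<'E'
import numpy as np, cv2, pickle
from scipy.spatial.transform import Rotation as R
def cam(p):
    h,w=p['color'].shape[:2]; f=h/2/np.tan(np.radians(p['fov_y'])/2)
    return f,p['cx'],p['cy'],p['k1'],R.from_rotvec(np.array(p['rvec']).ravel()).as_matrix(),np.array(p['tvec']).ravel()
def project(p,X):
    f,cx,cy,k,M,t=cam(p); c=np.atleast_2d(X)@M.T+t; s=c[:,:2]/c[:,2:]; r2=(s**2).sum(1,keepdims=True)
    return s*(1+k*r2)*f+[cx,cy]
def ray(p,uv):
    f,cx,cy,k,M,t=cam(p); d=(np.asarray(uv,float)-[cx,cy])/f; s=d.copy()
    for _ in range(20): s=d/(1+k*(s@s))
    return -M.T@t, M.T@np.array([s[0],s[1],1.])
def at_z(p,uv,z):
    o,d=ray(p,uv); return o+d*(z-o[2])/d[2]
def at_depth(p,uv):
    o,d=ray(p,uv); z=p['depth'][int(uv[1]),int(uv[0])]; return o+d*z
def px(p,xy): h,w=p['color'].shape[:2]; return np.array([xy[0]*w,xy[1]*h])
def save(p,n): cv2.imwrite('pics/'+n+'.png',p['color'][:,:,::-1])
E
cat > a.py <<'E'
from h import *
from cell import ctrl
np.set_printoptions(precision=4,suppress=True)
s=ctrl.read_state(); print(s['clock'],s['ee_pos'],s['ee_rot'],s['wrist_force'])
for c in ['scene','top']:
    p=ctrl.snapshot(c); save(p,c+'0'); pickle.dump(p,open(c+'0.pkl','wb'))
    print(c,p['fov_y'],p['k1'],'campos',ray(p,[280,210])[0])
    for n in ['base','pad_top','frame','hub','handle','kick_pivot','kick_foot','bowl','tin','mallet']:
        for d in ctrl.place_of(p,n)[:2]:
            u=px(p,d['xy']); print(n,round(d['score'],2),u,at_depth(p,u) if 0<=u[0]<560 and 0<=u[1]<420 else '')
print(ctrl.read_state()['clock'])
E
python3 a.py
```

```text
0.0 [ 0.1609 -0.4991  0.2301] [-0.1098  0.6994 -0.6977  0.1098] [ 0.038  -0.6205  0.2028]
scene 45.05246631693759 -0.10635844095161263 campos [1.001  0.6403 1.0563]
base 0.75 [317.296 248.01 ] [0.5659 0.1435 0.0182]
pad_top 0.64 [345.296 269.388] [0.551  0.2308 0.0215]
frame 0.65 [319.704 237.804] [0.5635 0.1469 0.0648]
hub 0.8 [302.624 193.704] [0.5776 0.0967 0.1907]
handle 0.82 [304.08  168.714] [0.56   0.0775 0.2437]
kick_pivot 0.95 [332.416 217.518] [0.5671 0.1866 0.1933]
kick_foot 0.74 [282.184 222.39 ] [0.6778 0.1614 0.24  ]
bowl 0.65 [273.896 184.8  ] [ 0.5316 -0.0886  0.0075]
tin 0.9 [353.584 328.818] [0.6473 0.3681 0.065 ]
mallet 0.61 [229.824 288.582] [0.7995 0.1214 0.0381]
mallet 0.18 [272.608 181.482] [ 0.5264 -0.1022  0.0046]
top 55.994976408961406 -0.04414905471924308 campos [0.5197 0.0877 1.0301]
base 0.81 [255.024 237.09 ] [0.5499 0.1231 0.163 ]
pad_top 0.81 [215.88  239.316] [0.5514 0.2286 0.0203]
frame 0.96 [251.888 232.806] [0.559  0.1294 0.1716]
frame 0.18 [281.792 233.604] [0.5519 0.0672 0.266 ]
hub 0.92 [282.128 237.09 ] [0.5452 0.0667 0.2663]
handle 0.89 [284.424 233.52 ] [0.5519 0.0621 0.2673]
kick_pivot 0.59 [228.928 229.908] [0.5652 0.1769 0.1926]
kick_foot 0.93 [235.816 171.486] [0.6821 0.1574 0.2348]
bowl 0.59 [254.52  233.688] [0.5571 0.1238 0.1704]
bowl 0.56 [345.296 243.306] [ 0.534  -0.1041  0.0049]
tin 0.67 [166.096 214.62 ] [0.6122 0.3425 0.0709]
mallet 0.82 [264.992 149.184] [0.7888 0.0995 0.0012]
1.1
```

View pics/scene0.png

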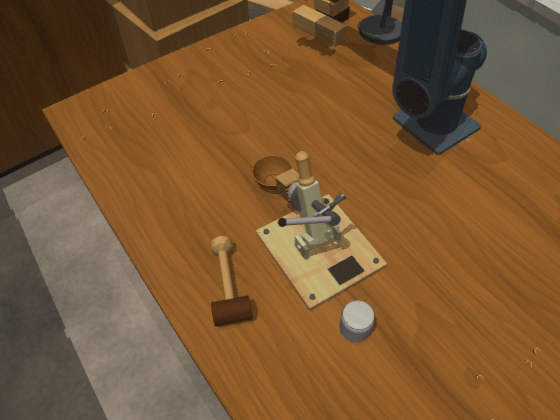

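View pics/top0.png

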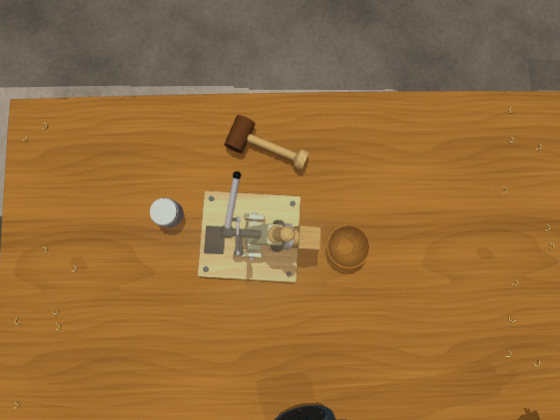

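The scene picture shows the frame leaning away from the pad towards the bowl, with the leg folded out to +x. Its foot is at scene (282,222) and top (236,171), and its pivot at scene (333,218) and top (229,230). The pad is at scene (346,270) and top (215,240). The board's corners in the top picture are near (205,192), (301,195), (296,283) and (199,279). I'll fit the base pose next.

```bash
cat > b.py <<'E'
from h import *
from scipy.optimize import least_squares
np.set_printoptions(precision=4,suppress=True)
t=pickle.load(open('top0.pkl','rb')); s=pickle.load(open('scene0.pkl','rb'))
def board(p,seed):
    # depth-based: world point per pixel; board surface z in 12..26mm
    h,w=p['depth'].shape; f,cx,cy,k,M,tt=cam(p)
    u,v=np.meshgrid(np.arange(w)+.5,np.arange(h)+.5)
    pts=cv2.undistortPoints(np.stack([u,v],-1).reshape(-1,1,2),np.array([[f,0,cx],[0,f,cy],[0,0,1.]]),np.array([k,0,0,0,0.])).reshape(-1,2)
    z=p['depth'].ravel(); c=np.c_[pts*z[:,None],z]; return ((c-tt)@M).reshape(h,w,3)
for p in (t,s):
    W=board(p,None)
    m=((W[...,2]>.011)&(W[...,2]<.027)&(abs(W[...,0]-.56)<.17)&(abs(W[...,1]-.14)<.19)).astype(np.uint8)
    n,l,st,_=cv2.connectedComponentsWithStats(m); i=1+st[1:,4].argmax()
    P=W[l==i][:,:2].astype(np.float32); r=cv2.minAreaRect(P*1000); print(r,np.median(W[l==i][:,2]))
def toW(b,X):
    c,s_=np.cos(b[2]),np.sin(b[2]); X=np.atleast_2d(X); return np.c_[b[0]+c*X[:,0]-s_*X[:,1],b[1]+s_*X[:,0]+c*X[:,1],X[:,2]]
cor=np.array([[.11,.135,.018],[.11,-.115,.018],[-.11,-.115,.018],[-.11,.135,.018]])
uv=np.array([[205,192],[301,195],[296,283],[199,279]])
pad=np.array([[-.015,.098,.021]])
f=lambda b:np.r_[(project(t,toW(b,cor))-uv).ravel(),(project(t,toW(b,pad))-[215.9,239.3]).ravel(),(project(s,toW(b,pad))-[345.3,269.4]).ravel()]
r=least_squares(f,[.56,.13,0]); print(r.x,r.fun)
b=r.x
def fr(X,a=.35):
    X=np.atleast_2d(X);c,s_=np.cos(a),np.sin(a); return toW(b,np.c_[X[:,0],c*X[:,1]-s_*X[:,2],s_*X[:,1]+c*X[:,2]+.045])
pts={'pivot':[0,.094,.11],'foot':[.126*np.cos(.436),.094,.11+.126*np.sin(.436)],'handle':[0,0,.197],'hub':[0,-.06,.105]}
for k,X in pts.items(): print(k,fr(X),project(t,fr(X)),project(s,fr(X)))
E
python3 b.py
```

```text
((558.5962524414062, 141.90689086914062), (250.3674774169922, 220.59661865234375), 85.37364196777344) 0.019269538090257957
((559.3897094726562, 144.76425170898438), (251.48471069335938, 222.21051025390625), 85.22699737548828) 0.018647571700839406
[ 0.5566  0.131  -0.0709] [-0.5321 -0.7056 -0.0241  1.1092  1.3474 -0.7659 -0.5141 -1.5929 -0.5218
  1.1291  0.5097 -0.7486]
pivot [[0.5602 0.1815 0.1806]] [[227.414  232.6132]] [[333.0884 217.8471]]
foot [[0.6728 0.1552 0.2305]] [[237.1045 176.3104]] [[282.4759 221.8588]]
handle [[0.5518 0.0636 0.2301]] [[283.0816 234.3834]] [[303.1416 167.3018]]
hub [[0.55   0.0389 0.1231]] [[292.5329 236.8167]] [[296.8545 190.6848]]
```

```bash
cat >> h.py <<'E'
B=np.array([.558,.133]); YAW=-.08
RB=R.from_euler('z',YAW)
def Rf(a): return RB*R.from_rotvec([a,0,0])
def fpt(X,a): return np.r_[B,.045]+Rf(a).apply(X)
def tool(a,flip=1): # tool y=-frame z, z=flip*frame y, x=y×z
    M=Rf(a).as_matrix(); y=-M[:,2]; z=flip*M[:,1]; return R.from_matrix(np.c_[np.cross(y,z),y,z])
def rel(s,P,Q):
    R0=R.from_quat(s['ee_rot']); d=R0.inv().apply(P-np.array(s['ee_pos']))*100; w=np.degrees((R0.inv()*Q).as_rotvec()); return d,w
E
cat > c.py <<'E'
from h import *
from cell import ctrl
np.set_printoptions(precision=2,suppress=True)
s=ctrl.read_state(); print(R.from_quat(s['ee_rot']).as_matrix(),s['q'])
for fl in (1,-1):
  for X in ([.08,.094,.21],[.08,.094,.17],[.08,.094,.06],[0,0,.29],[0,0,.178]):
    P=fpt(np.array(X),.35); print(fl,X,P,*rel(s,P,tool(.35,fl)))
E
python3 c.py
```

```text
[[-0.95  0.    0.31]
 [-0.31 -0.   -0.95]
 [-0.   -1.    0.  ]] [-1.39  0.05  0.1   1.62  0.    1.44]
1 [0.08, 0.094, 0.21] [0.64 0.14 0.27] [-65.21  -4.32 -46.49] [   5.45 -155.39   27.48]
1 [0.08, 0.094, 0.17] [0.64 0.16 0.24] [-65.73  -0.56 -47.76] [   5.45 -155.39   27.48]
1 [0.08, 0.094, 0.06] [0.64 0.19 0.13] [-67.17   9.77 -51.25] [   5.45 -155.39   27.48]
1 [0, 0, 0.29] [0.55 0.03 0.32] [-53.39  -8.61 -38.85] [   5.45 -155.39   27.48]
1 [0, 0, 0.178] [0.55 0.07 0.21] [-54.86   1.91 -42.4 ] [   5.45 -155.39   27.48]
-1 [0.08, 0.094, 0.21] [0.64 0.14 0.27] [-65.21  -4.32 -46.49] [-19.8   22.22   3.93]
-1 [0.08, 0.094, 0.17] [0.64 0.16 0.24] [-65.73  -0.56 -47.76] [-19.8   22.22   3.93]
-1 [0.08, 0.094, 0.06] [0.64 0.19 0.13] [-67.17   9.77 -51.25] [-19.8   22.22   3.93]
-1 [0, 0, 0.29] [0.55 0.03 0.32] [-53.39  -8.61 -38.85] [-19.8   22.22   3.93]
-1 [0, 0, 0.178] [0.55 0.07 0.21] [-54.86   1.91 -42.4 ] [-19.8   22.22   3.93]
```

Call:
{"op": "step_arm", "data": {
  "targets": [
    [[-5,-8,-4],[0,0,0]],
    [[-10,-14,-8],[-4,4,1]],
    [[-15,-18,-11],[-8,8,2]],
    [[-20,-18,-14],[-12,14,2]],
    [[-25,-18,-18],[-16,18,3]],
    [[-30,-18,-21],[-19.8,22.2,3.9]],
    [[-35,-18,-25],[-19.8,22.2,3.9]],
    [[-40,-18,-28],[-19.8,22.2,3.9]],
    [[-44,-18,-31],[-19.8,22.2,3.9]],
    [[-48,-18,-34],[-19.8,22.2,3.9]]
  ],
  "gripper": 0,
  "grip_force": 20
}}

```text
clock: 2.1
ee_pos: [0.4283, -0.143, 0.4042]
ee_rot: [0.033, 0.819, -0.573, -0.023]
wrist_force: [0.8, -1.7, -0.9]
grip_width: -0.0002
```

```bash
python3 c.py | grep -v '^1 '
```

```text
[[-1.    0.03 -0.07]
 [ 0.08  0.34 -0.94]
 [-0.   -0.94 -0.34]] [-0.68  0.12  0.48  2.14  0.29  2.52]
-1 [0.08, 0.094, 0.21] [0.64 0.14 0.27] [-18.72  22.52 -23.91] [-0.03  0.01 -0.02]
-1 [0.08, 0.094, 0.17] [0.64 0.16 0.24] [-18.72  26.52 -23.91] [-0.03  0.01 -0.02]
-1 [0.08, 0.094, 0.06] [0.64 0.19 0.13] [-18.72  37.52 -23.92] [-0.03  0.01 -0.02]
-1 [0, 0, 0.29] [0.55 0.03 0.32] [-10.72  14.53 -14.5 ] [-0.03  0.01 -0.02]
-1 [0, 0, 0.178] [0.55 0.07 0.21] [-10.72  25.73 -14.51] [-0.03  0.01 -0.02]
```

Call:
{"op": "step_arm", "data": {
  "targets": [
    [[-4,2,-3.5],[0,0,0]],
    [[-7,4,-6.5],[0,0,0]],
    [[-10,6,-10],[0,0,0]],
    [[-13,8,-14],[0,0,0]],
    [[-16,10,-17.5],[0,0,0]],
    [[-18,12,-21.5],[0,0,0]],
    [[-18.7,15,-23.9],[0,0,0]],
    [[-18.7,19,-23.9],[0,0,0]],
    [[-18.7,22,-23.9],[0,0,0]],
    [[-18.7,22,-23.9],[0,0,0]]
  ]
}}

```text
clock: 3.1
ee_pos: [0.6339, 0.1342, 0.272]
ee_rot: [0.023, 0.82, -0.571, -0.024]
wrist_force: [-0.4, -0.6, -0.7]
grip_width: -0.0001
```

```bash
cat > v.py <<'E'
from h import *
from cell import ctrl
import sys
np.set_printoptions(precision=3,suppress=True)
s=ctrl.read_state()
print(s['clock'],s['ee_pos'],s['wrist_force'],s['q'])
a=float(sys.argv[2]) if len(sys.argv)>2 else .35
print('TCP in frame',Rf(a).inv().apply(np.array(s['ee_pos'])-np.r_[B,.045]))
im=[]
for c in ['scene','top']:
    p=ctrl.snapshot(c); pickle.dump(p,open(c+'1.pkl','wb'))
    for n in ['handle','kick_pivot','kick_foot']:
        for d in ctrl.place_of(p,n)[:1]: print(c,n,round(d['score'],2),px(p,d['xy']),'depthpt',at_depth(p,px(p,d['xy'])))
    x0,y0=(220,110) if c=='scene' else (170,130)
    im.append(cv2.resize(p['color'][y0:y0+180,x0:x0+180,::-1],(400,400),interpolation=cv2.INTER_CUBIC))
cv2.imwrite('pics/'+sys.argv[1]+'.png',np.hstack(im))
E
python3 v.py p1
```

```text
3.1 [0.634 0.134 0.272] [-0.367 -0.579 -0.654] [-0.067  0.35   0.49   1.724  0.354  3.141]
TCP in frame [0.076 0.085 0.211]
scene kick_pivot 0.76 [333.48  217.812] depthpt [0.566 0.189 0.194]
scene kick_foot 0.95 [281.68  221.886] depthpt [0.676 0.157 0.235]
top handle 0.73 [282.688 232.386] depthpt [0.554 0.065 0.265]
top kick_pivot 0.79 [224.    231.882] depthpt [0.561 0.187 0.195]
top kick_foot 0.66 [234.976 174.09 ] depthpt [0.647 0.146 0.386]
```

View pics/p1.png

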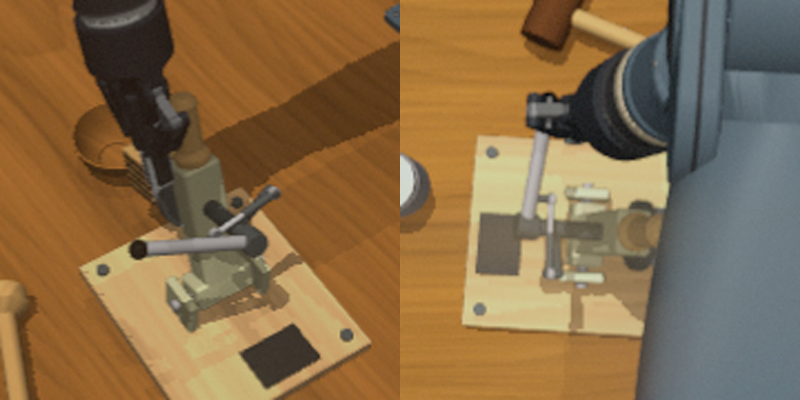

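The picture shows the closed fingers above the foot end of the leg, with joint 6 at its range limit. I'll turn the tool half a turn about its own axis before pressing, which gives the same grasp with joint 6 near 0.

Call:
{"op": "step_arm", "data": {
  "targets": [
    [[0,0,0],[0,-9,0]],
    [[0,0,0],[0,-18,0]],
    [[0,0,0],[0,-27,0]],
    [[0,0,0],[0,-36,0]],
    [[0,0,0],[0,-45,0]],
    [[0,0,0],[0,-54,0]],
    [[0,0,0],[0,-63,0]],
    [[0,0,0],[0,-72,0]],
    [[0,0,0],[0,-81,0]],
    [[0,0,0],[0,-90,0]]
  ]
}}

```text
clock: 4.5
ee_pos: [0.6374, 0.1326, 0.2804]
ee_rot: [-0.37, 0.612, -0.436, 0.547]
wrist_force: [-0.6, -0.8, -0.5]
grip_width: -0.0001
```

Call:
{"op": "step_arm", "data": {
  "targets": [
    [[0,0,0],[0,-9,0]],
    [[0,0,0],[0,-18,0]],
    [[0,0,0],[0,-27,0]],
    [[0,0,0],[0,-36,0]],
    [[0,0,0],[0,-45,0]],
    [[0,0,0],[0,-54,0]],
    [[0,0,0],[0,-63,0]],
    [[0,0,0],[0,-72,0]],
    [[0,0,0],[0,-81,0]],
    [[0,0,0],[0,-90,0]]
  ]
}}

```text
clock: 5.5
ee_pos: [0.6374, 0.1326, 0.2804]
ee_rot: [-0.568, 0.074, -0.067, 0.817]
wrist_force: [-0.6, 0.5, 0.4]
grip_width: 0.0003
```

```bash
python3 c.py | grep -v '^-1 '
```

```text
[[ 0.98  0.03  0.2 ]
 [-0.19  0.35  0.92]
 [-0.05 -0.94  0.34]] [-0.07  0.35  0.5   1.73  0.36  0.13]
1 [0.08, 0.094, 0.21] [0.64 0.14 0.27] [-0.02  0.91  0.77] [-0.29 -7.11 -0.16]
1 [0.08, 0.094, 0.17] [0.64 0.16 0.24] [-0.    4.91  0.75] [-0.29 -7.11 -0.16]
1 [0.08, 0.094, 0.06] [0.64 0.19 0.13] [ 0.03 15.91  0.7 ] [-0.29 -7.11 -0.16]
1 [0, 0, 0.29] [0.55 0.03 0.32] [-6.81 -7.12 -9.51] [-0.29 -7.11 -0.16]
1 [0, 0, 0.178] [0.55 0.07 0.21] [-6.78  4.08 -9.56] [-0.29 -7.11 -0.16]
```

Call:
{"op": "step_arm", "data": {
  "targets": [
    [[0,0.5,0.4],[0,-3.5,0]],
    [[0,1.5,0.75],[0,-7,0]],
    [[0,2.5,0.75],[0,-7,0]],
    [[0,3.5,0.75],[0,-7,0]],
    [[0,4.5,0.75],[0,-7,0]],
    [[0,5.2,0.75],[0,-7,0]],
    [[0,5.8,0.75],[0,-7,0]],
    [[0,6.4,0.75],[0,-7,0]],
    [[0,7,0.75],[0,-7,0]],
    [[0,7.6,0.75],[0,-7,0]]
  ]
}}

```text
clock: 6.5
ee_pos: [0.6408, 0.1663, 0.2109]
ee_rot: [-0.57, 0.027, -0.034, 0.82]
wrist_force: [1.2, -0.8, 2.6]
grip_width: -0.0
```

```bash
python3 v.py p2
```

```text
6.5 [0.641 0.166 0.211] [ 1.224 -0.764  2.575] [-0.016  0.33   0.342  1.562  0.355  0.075]
TCP in frame [0.08  0.094 0.142]
scene handle 0.67 [304.08  167.286] depthpt [0.614 0.147 0.348]
scene kick_pivot 0.6 [332.696 222.012] depthpt [0.57  0.192 0.185]
scene kick_foot 0.88 [282.128 227.514] depthpt [0.678 0.161 0.221]
top handle 0.2 [229.824 234.486] depthpt [0.556 0.175 0.191]
top kick_pivot 0.63 [228.48  232.596] depthpt [0.56  0.178 0.191]
top kick_foot 0.61 [235.2   170.982] depthpt [0.686 0.16  0.223]
```

View pics/p2.png

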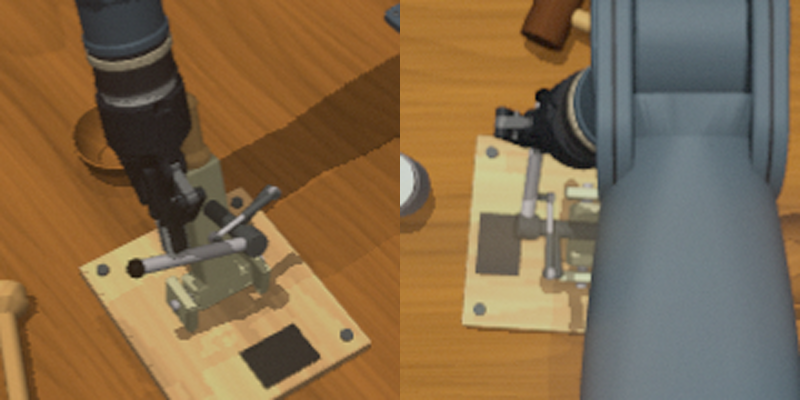

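The leg's foot has gone down to scene (282,228), and the pivot and post have not moved. I'll keep pressing.

Call:
{"op": "step_arm", "data": {
  "targets": [
    [[0,0.5,0],[0,0,0]],
    [[0,1,0],[0,0,0]],
    [[0,1.5,0],[0,0,0]],
    [[0,2,0],[0,0,0]],
    [[0,2.5,0],[0,0,0]],
    [[0,3,0],[0,0,0]],
    [[0,3.5,0],[0,0,0]]
  ]
}}

```text
clock: 7.6
ee_pos: [0.6409, 0.1786, 0.1771]
ee_rot: [-0.57, 0.028, -0.033, 0.82]
wrist_force: [1.1, 0.7, 1.1]
grip_width: -0.0001
```

```bash
python3 v.py p3
```

```text
7.6 [0.641 0.179 0.177] [1.072 0.671 1.131] [0.004 0.332 0.278 1.491 0.354 0.096]
TCP in frame [0.079 0.094 0.106]
scene handle 0.88 [302.512 166.782] depthpt [0.617 0.145 0.349]
scene kick_pivot 0.96 [333.48  216.594] depthpt [0.566 0.188 0.198]
scene kick_foot 0.95 [284.872 249.816] depthpt [0.686 0.18  0.171]
top kick_pivot 0.63 [229.32 231.  ] depthpt [0.563 0.176 0.192]
top kick_foot 0.68 [228.592 177.702] depthpt [0.681 0.179 0.171]
```

View pics/p3.png

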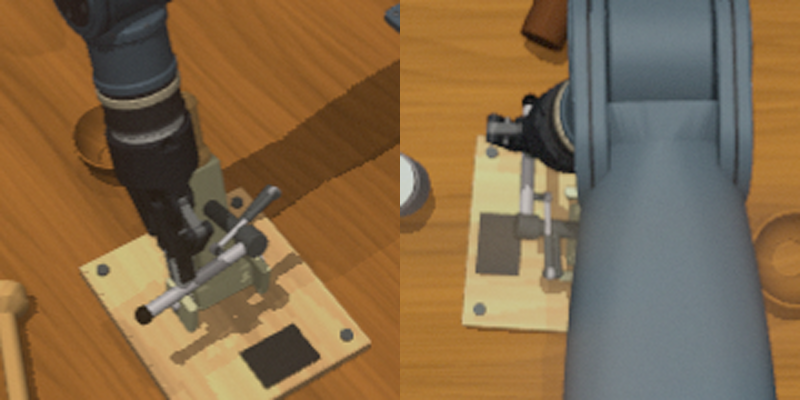

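The leg is now about level or slightly below (foot at scene (285,250)), and the frame is still on its stop. I'll press on over centre.

Call:
{"op": "step_arm", "data": {
  "targets": [
    [[0,0.6,0],[0,0,0]],
    [[0,1.2,0],[0,0,0]],
    [[0,1.8,0],[0,0,0]],
    [[0,2.4,0],[0,0,0]],
    [[0,3,0],[0,0,0]],
    [[0,3.5,0],[0,0,0]],
    [[0,3.5,0],[0,0,0]],
    [[0,3.5,0],[0,0,0]]
  ]
}}

```text
clock: 8.8
ee_pos: [0.6417, 0.1907, 0.1447]
ee_rot: [-0.57, 0.028, -0.033, 0.82]
wrist_force: [-0.4, -0.5, 0.0]
grip_width: 0.0001
```

```bash
python3 v.py p4
```

```text
8.8 [0.642 0.191 0.145] [-0.43  -0.549  0.005] [0.023 0.34  0.223 1.421 0.354 0.116]
TCP in frame [0.079 0.094 0.072]
scene handle 0.74 [304.416 167.916] depthpt [0.608 0.14  0.336]
scene kick_pivot 0.72 [330.288 216.3  ] depthpt [0.568 0.181 0.193]
scene kick_foot 0.75 [338.408 264.096] depthpt [0.576 0.231 0.072]
top kick_pivot 0.74 [226.408 232.008] depthpt [0.561 0.182 0.195]
top kick_foot 0.51 [214.816 238.896] depthpt [0.55 0.22 0.1 ]
```

View pics/p4.png

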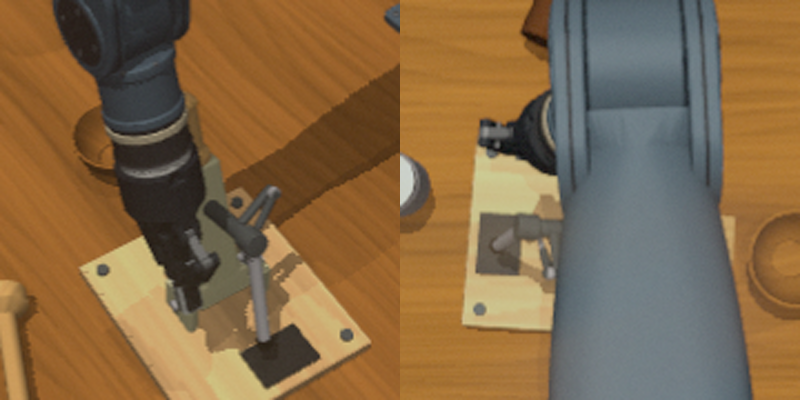

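The kickstand has snapped down: in the scene picture the leg points down, with the foot at (338,264) just above the pad, and the frame still leans. Next I'll withdraw upwards and go over the handle with the jaws open.

Call:
{"op": "step_arm", "data": {
  "targets": [
    [[0,-3,0],[0,0,0]],
    [[0,-7,0],[0,0,0]],
    [[0,-11,0],[0,0,0]],
    [[0,-15,0],[0,0,0]],
    [[0,-19,0],[0,0,0]],
    [[0,-23,0],[0,0,0]],
    [[-2,-23,-2.5],[0,0,0]],
    [[-5,-23,-6],[0,0,0]],
    [[-7.9,-23,-9.4],[0,0,0]],
    [[-7.9,-23,-9.4],[0,0,0]]
  ],
  "gripper": 7
}}

```text
clock: 10.2
ee_pos: [0.5457, 0.0273, 0.325]
ee_rot: [-0.57, 0.032, -0.033, 0.82]
wrist_force: [-0.1, 0.4, 0.1]
grip_width: 0.0702
```

```bash
python3 v.py p5
```

```text
10.2 [0.546 0.027 0.325] [-0.092  0.361  0.066] [-0.273  0.165  0.375  1.863  0.345 -0.194]
TCP in frame [-0.004 -0.004  0.299]
scene handle 0.67 [303.184 165.606] depthpt [0.559 0.073 0.249]
scene kick_pivot 0.6 [304.92  167.286] depthpt [0.556 0.076 0.244]
scene kick_foot 0.56 [346.304 258.888] depthpt [0.554 0.231 0.072]
top handle 0.95 [282.52 235.2 ] depthpt [0.543 0.07  0.415]
top kick_pivot 0.7 [227.92  232.218] depthpt [0.56  0.179 0.195]
```

View pics/p5.png

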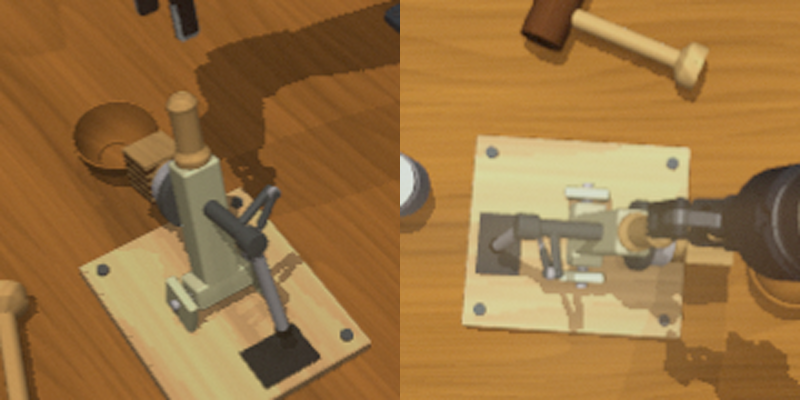

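```bash
cat > d.py <<'E'
from h import *
np.set_printoptions(precision=2,suppress=True)
s=pickle.load(open('scene1.pkl','rb')); t0=pickle.load(open('top0.pkl','rb'))
for n,X in {'handle':[0,0,.197],'hend':[0,0,.235],'pivot':[0,.094,.11],'foot215':[-.0175,.094,.110-.1248],'pad':None}.items():
    P=fpt(np.array(X),.35) if X else np.r_[B,0]+RB.apply([-.015,.098,.021])
    print(n,P*100,project(s,P),project(t0,P))
E
python3 d.py; python3 - <<'E'
import cv2;im=cv2.imread('pics/top0.png');cv2.imwrite('pics/t0c.png',cv2.resize(im[180:290,190:330],None,fx=5,fy=5,interpolation=cv2.INTER_CUBIC))
import pickle;p=pickle.load(open('scene1.pkl','rb'))['color'][:,:,::-1]
cv2.imwrite('pics/s1c.png',cv2.resize(p[140:300,250:390],None,fx=3.7,fy=3.7,interpolation=cv2.INTER_CUBIC))
E
```

```text
handle [55.26  6.57 23.01] [[303.41 168.03]] [[282.06 234.  ]]
hend [55.16  5.27 26.58] [[300.33 153.04]] [[289.28 233.62]]
pivot [56.2  18.34 18.06] [[332.98 218.88]] [[226.49 231.75]]
foot215 [54.8  22.75  6.33] [[346.84 258.47]] [[213.89 240.18]]
pad [55.09 23.19  2.1 ] [[345.61 269.78]] [[214.56 239.53]]
```

View pics/t0c.png

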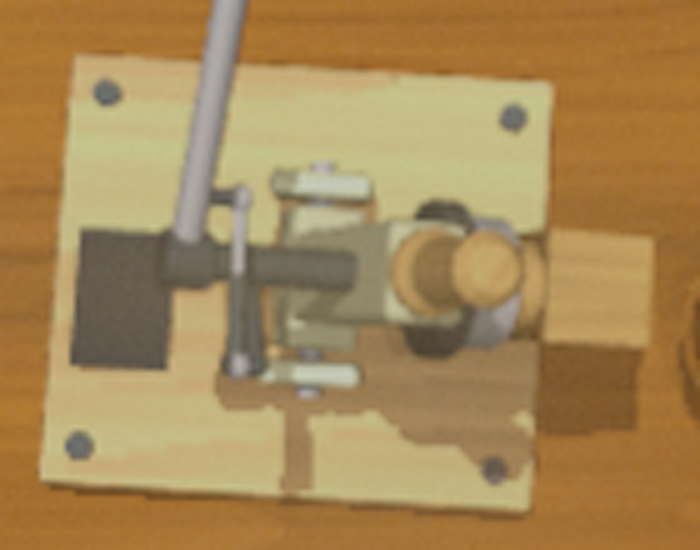

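View pics/s1c.png

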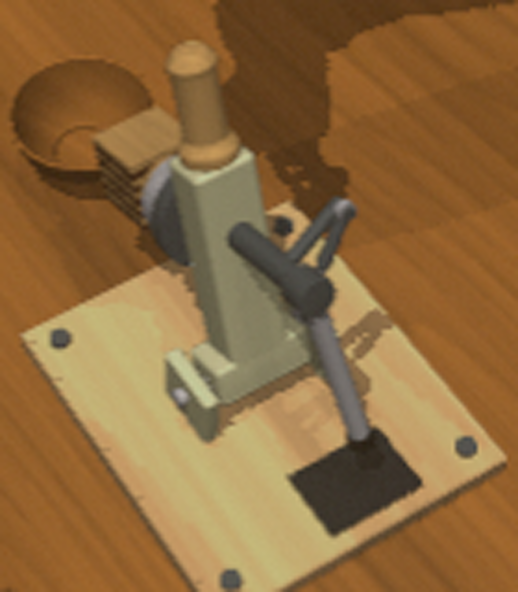

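The picture agrees with the model: the foot shows at (346,259) against (347,258) predicted for 2.15 rad, and the handle is within about 3 px. I'll lower the open jaws over the handle, then grip lightly.

Call:
{"op": "step_arm", "data": {
  "targets": [
    [[0.4,1,0.4],[0,0,0]],
    [[0.4,2.5,0.4],[0,0,0]],
    [[0.4,4,0.4],[0,0,0]],
    [[0.4,5.5,0.4],[0,0,0]],
    [[0.4,7,0.4],[0,0,0]],
    [[0.4,8.5,0.4],[0,0,0]],
    [[0.4,10,0.4],[0,0,0]],
    [[0.4,11,0.4],[0,0,0]],
    [[0.4,11.8,0.4],[0,0,0]],
    [[0.4,11.8,0.4],[0,0,0]]
  ]
}}

```text
clock: 11.6
ee_pos: [0.5565, 0.0748, 0.2177]
ee_rot: [-0.57, 0.028, -0.032, 0.82]
wrist_force: [-0.2, -0.4, 1.0]
grip_width: 0.0701
```

```bash
python3 v.py p6
```

```text
11.6 [0.556 0.075 0.218] [-0.203 -0.423  0.967] [-0.185  0.124  0.114  1.607  0.353 -0.106]
TCP in frame [0.003 0.005 0.182]
scene handle 0.8 [303.408 166.11 ] depthpt [0.559 0.073 0.247]
scene kick_pivot 0.83 [332.808 219.492] depthpt [0.569 0.191 0.192]
scene kick_foot 0.81 [346.192 261.492] depthpt [0.556 0.234 0.066]
top handle 0.62 [282.912 236.082] depthpt [0.545 0.067 0.315]
top kick_foot 0.57 [213.808 239.61 ] depthpt [0.549 0.224 0.086]
```

View pics/p6.png

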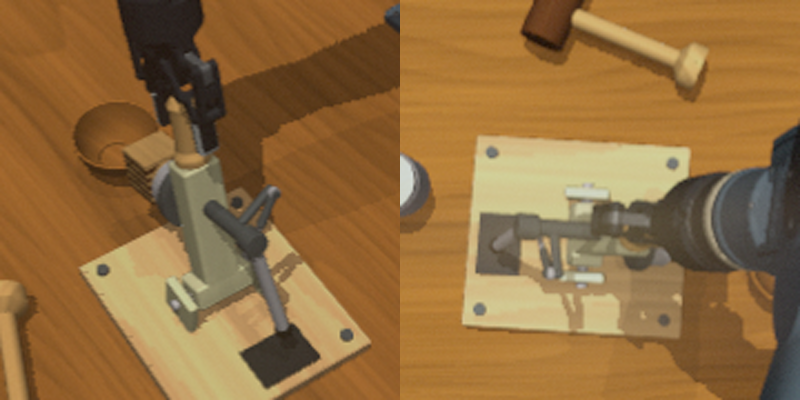

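The jaws straddle the handle, with fingers on both sides of it around scene crop (180,100). I'll centre by a few mm and close at 20 N.

Call:
{"op": "step_arm", "data": {
  "targets": [
    [[-0.3,0,-0.4],[0,0,0]],
    [[-0.3,0,-0.4],[0,0,0]],
    [[-0.3,0,-0.4],[0,0,0]],
    [[-0.3,0,-0.4],[0,0,0]],
    [[-0.3,0,-0.4],[0,0,0]],
    [[-0.3,0,-0.4],[0,0,0]],
    [[-0.3,0,-0.4],[0,0,0]],
    [[-0.3,0,-0.4],[0,0,0]]
  ],
  "gripper": 0,
  "grip_force": 20
}}

```text
clock: 12.8
ee_pos: [0.5535, 0.0705, 0.2178]
ee_rot: [-0.571, 0.028, -0.033, 0.82]
wrist_force: [-0.8, -1.1, 1.1]
grip_width: 0.0277
```

```bash
cat > e.py <<'E'
from h import *
from cell import ctrl
np.set_printoptions(precision=2,suppress=True)
s=ctrl.read_state(); P0=np.array(s['ee_pos']); print(s['clock'],s['wrist_force'],s['grip_width'],s['q'])
X=Rf(.35).inv().apply(P0-np.r_[B,.045]); print('in frame',X)
R0=R.from_quat(s['ee_rot'])
for d in np.linspace(0,-.36,13)[1:]:
    W=RB*R.from_rotvec([d,0,0])*RB.inv(); P=np.r_[B,.045]+W.apply(P0-np.r_[B,.045])
    print(round(.35+d,3),*rel(s,P,W*R0))
E
python3 e.py
```

```text
12.8 [-0.76 -1.05  1.09] 0.027687808722278343 [-0.19  0.12  0.11  1.61  0.35 -0.11]
in frame [0.   0.   0.18]
0.32 [-0.    0.01  0.55] [-1.72  0.01 -0.01]
0.29 [-0.01  0.04  1.1 ] [-3.44  0.02 -0.03]
0.26 [-0.01  0.09  1.65] [-5.16  0.02 -0.04]
0.23 [-0.02  0.15  2.2 ] [-6.88  0.03 -0.06]
0.2 [-0.02  0.23  2.75] [-8.59  0.04 -0.07]
0.17 [-0.03  0.32  3.29] [-10.31   0.05  -0.09]
0.14 [-0.03  0.43  3.83] [-12.03   0.06  -0.1 ]
0.11 [-0.03  0.56  4.37] [-13.75   0.07  -0.12]
0.08 [-0.04  0.7   4.9 ] [-15.47   0.07  -0.13]
0.05 [-0.04  0.86  5.43] [-17.19   0.08  -0.14]
0.02 [-0.05  1.03  5.95] [-18.91   0.09  -0.16]
-0.01 [-0.05  1.22  6.47] [-20.63   0.1   -0.17]
```

The handle is gripped, with the jaws at 27.7 mm on a 28 mm handle. I'll swing it up along the arc, stopping short of upright.

Call:
{"op": "step_arm", "data": {
  "targets": [
    [[0,0,0.55],[-1.7,0,0]],
    [[0,0.05,1.1],[-3.4,0,0]],
    [[0,0.1,1.65],[-5.2,0,0]],
    [[0,0.15,2.2],[-6.9,0,0]],
    [[0,0.23,2.75],[-8.6,0,0]],
    [[0,0.32,3.3],[-10.3,0,0]],
    [[0,0.43,3.83],[-12,0,0]],
    [[0,0.56,4.37],[-13.8,0,0]],
    [[0,0.7,4.9],[-15.5,0,0]],
    [[0,0.86,5.43],[-17.2,0,0]]
  ]
}}

```text
clock: 13.8
ee_pos: [0.558, 0.1248, 0.2287]
ee_rot: [-0.688, 0.032, -0.028, 0.725]
wrist_force: [-4.2, -1.8, 1.8]
grip_width: 0.0277
```

```bash
python3 v.py p7 0.05
```

```text
13.8 [0.558 0.125 0.229] [-4.241 -1.839  1.846] [0.073 0.164 0.219 1.625 0.053 0.16 ]
TCP in frame [0.001 0.001 0.184]
scene handle 0.58 [318.696 179.886] depthpt [0.571 0.14  0.273]
scene kick_pivot 0.67 [340.704 234.906] depthpt [0.571 0.221 0.172]
scene kick_foot 0.71 [346.528 267.708] depthpt [0.553 0.235 0.037]
```

View pics/p7.png

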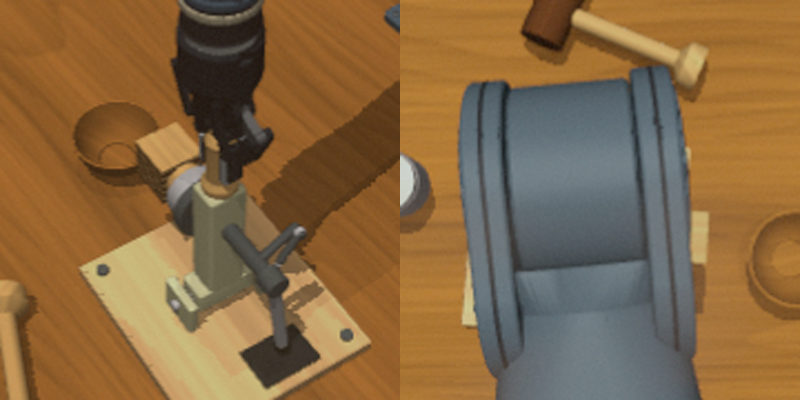

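The frame is nearly upright. The foot, at scene (346,268), is just above the pad and the leg is still down. I'll creep the rest and watch the force.

Call:
{"op": "step_arm", "data": {
  "targets": [
    [[-0.05,0.03,0.2],[-0.6,0,0]],
    [[-0.1,0.06,0.35],[-1.1,0,0]],
    [[-0.1,0.1,0.5],[-1.6,0,0]],
    [[-0.1,0.13,0.65],[-2.1,0,0]],
    [[-0.1,0.13,0.65],[-2.1,0,0]],
    [[-0.1,0.13,0.65],[-2.1,0,0]]
  ]
}}

```text
clock: 14.8
ee_pos: [0.5586, 0.1312, 0.2289]
ee_rot: [-0.7, 0.032, -0.029, 0.713]
wrist_force: [-2.4, -1.5, 5.9]
grip_width: 0.0279
```

```bash
python3 v.py p8 0.015
```

```text
14.8 [0.559 0.131 0.229] [-2.433 -1.539  5.86 ] [0.103 0.176 0.233 1.629 0.019 0.189]
TCP in frame [0.001 0.001 0.184]
scene handle 0.91 [321.496 186.186] depthpt [0.57  0.148 0.261]
scene kick_pivot 0.52 [342.328 237.51 ] depthpt [0.571 0.226 0.169]
scene kick_foot 0.62 [346.024 266.91 ] depthpt [0.554 0.234 0.041]
```

Call:
{"op": "step_arm", "data": {
  "targets": [
    [[0,-0.05,0.1],[-0.3,0,0]],
    [[0,-0.05,0.2],[-0.6,0,0]],
    [[0,-0.05,0.2],[-0.6,0,0]],
    [[0,-0.05,0.2],[-0.6,0,0]]
  ]
}}

```text
clock: 15.6
ee_pos: [0.5587, 0.1331, 0.2289]
ee_rot: [-0.704, 0.032, -0.029, 0.709]
wrist_force: [-2.4, -1.3, 5.4]
grip_width: 0.0275
```

Call:
{"op": "step_arm", "data": {
  "targets": [
    [[0,0,0.1],[-0.3,0,0]],
    [[0,0,0.15],[-0.45,0,0]],
    [[0,0,0.15],[-0.45,0,0]],
    [[0,0,0.15],[-0.45,0,0]]
  ]
}}

```text
clock: 16.0
ee_pos: [0.5588, 0.1341, 0.2289]
ee_rot: [0.707, -0.032, 0.029, -0.706]
wrist_force: [-2.2, -4.0, 5.6]
grip_width: 0.0272
```

```bash
python3 v.py p9 0.0; python3 -c "
from cell import ctrl;s=ctrl.read_state();print(s['wrist_torque'],s['wrist_force'])"
```

```text
16.0 [0.559 0.134 0.229] [-2.174 -4.021  5.629] [0.119 0.185 0.244 1.635 0.    0.205]
TCP in frame [0.001 0.001 0.184]
scene handle 0.83 [320.992 185.304] depthpt [0.567 0.144 0.258]
scene kick_pivot 0.81 [341.32  240.996] depthpt [0.575 0.229 0.163]
scene kick_foot 0.86 [343.    264.894] depthpt [0.559 0.229 0.048]
[-0.80821196  0.52661196 -0.07453089] [-2.91261626 -3.9443961   6.05766052]
```

View pics/p9.png

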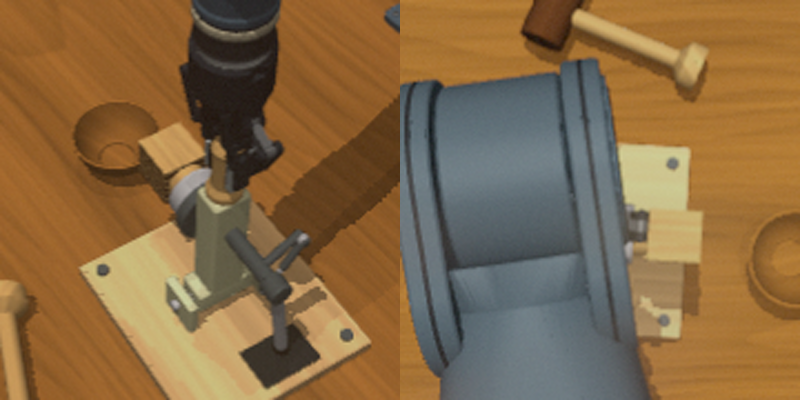

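Fy has stepped from -1.3 to -4.0 N at upright, so the foot has met the pad. I'll add a touch more and confirm that the motion is blocked.

Call:
{"op": "step_arm", "data": {
  "targets": [
    [[0,0,0.05],[-0.15,0,0]],
    [[0,0,0.1],[-0.3,0,0]],
    [[0,0,0.1],[-0.3,0,0]],
    [[0,0,0.1],[-0.3,0,0]],
    [[0,0,0.1],[-0.3,0,0]]
  ]
}}

```text
clock: 16.9
ee_pos: [0.5588, 0.1345, 0.2288]
ee_rot: [0.709, -0.033, 0.029, -0.704]
wrist_force: [-3.2, -5.3, 6.0]
grip_width: 0.0276
```

```bash
python3 v.py p10 0.0; python3 -c "
from cell import ctrl;s=ctrl.read_state();print(s['wrist_torque'],s['wrist_force'])
import pickle,cv2;p=pickle.load(open('scene1.pkl','rb'))['color'][:,:,::-1]
cv2.imwrite('pics/p10c.png',cv2.resize(p[170:300,270:400],None,fx=4.5,fy=4.5,interpolation=cv2.INTER_CUBIC))"
```

```text
16.9 [0.559 0.134 0.229] [-3.225 -5.347  5.971] [ 0.123  0.188  0.246  1.637 -0.006  0.21 ]
TCP in frame [0.001 0.002 0.184]
scene handle 0.96 [320.88  184.212] depthpt [0.568 0.144 0.262]
scene kick_pivot 0.55 [340.704 241.416] depthpt [0.577 0.229 0.163]
scene kick_foot 0.64 [345.52  265.104] depthpt [0.554 0.232 0.046]
[-0.93101638  0.47399392 -0.02419316] [-2.68316327 -5.43936639  5.68094991]
```

View pics/p10c.png

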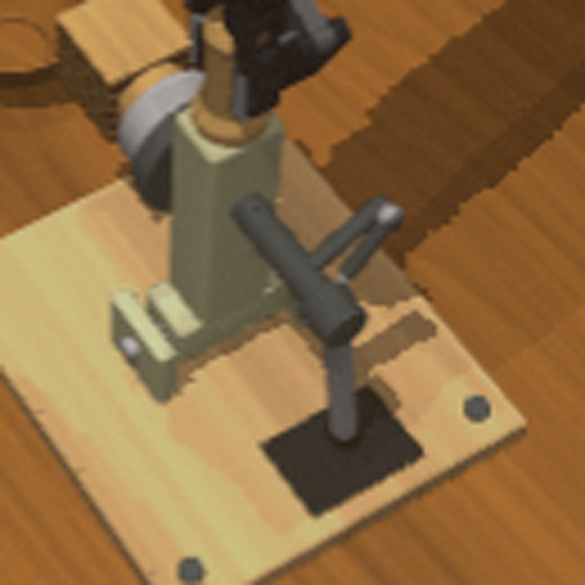

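The push is now 5.4 N (1.3 N was needed just to hold), and the foot stands on the pad with the leg at its stop. I'll hold for half a second to check that it is steady.

Call:
{"op": "step_arm", "data": {
  "targets": [
    [[0,0,0],[0,0,0]],
    [[0,0,0],[0,0,0]],
    [[0,0,0],[0,0,0]],
    [[0,0,0],[0,0,0]],
    [[0,0,0],[0,0,0]]
  ]
}}

```text
clock: 17.8
ee_pos: [0.5588, 0.1345, 0.2289]
ee_rot: [0.709, -0.033, 0.029, -0.704]
wrist_force: [-2.5, -6.0, 5.9]
grip_width: 0.0276
```

```bash
python3 - <<'E'
from h import *
from cell import ctrl
np.set_printoptions(precision=3,suppress=True)
for c in ('scene','top'):
    p=ctrl.snapshot(c)
    for n in ('bowl','tin','mallet','kick_foot'):
        d=ctrl.place_of(p,n)[:1]
        if d: print(c,n,round(d[0]['score'],2),px(p,d[0]['xy']))
for nm,X in {'foot':[-.0175,.094,-.0148],'handle':[0,0,.197]}.items(): print(nm,project(ctrl.snapshot('scene'),fpt(np.array(X),0)))
s=ctrl.read_state();print(s['clock'],s['ee_pos'],s['wrist_force'],s['grip_width'])
E
```

```text
scene bowl 0.84 [276.024 181.104]
scene tin 0.63 [354.48  328.398]
scene mallet 0.86 [230.328 286.608]
top bowl 0.83 [344.68 241.71]
top tin 0.64 [168.616 213.486]
top mallet 0.96 [266.616 144.606]
foot [[345.815 266.044]]
handle [[320.941 184.908]]
18.4 [0.559 0.134 0.229] [-2.964 -4.657  5.564] 0.027290679047364153
```

It is steady. The foot and handle match the upright prediction to about 1 px, and the loose items have not moved beyond detector noise. Handing in.

```bash
python3 -c "
from cell import ctrl
print(ctrl.finish_job()); s=ctrl.read_state(); print(s['clock'],s['ee_pos'],s['wrist_force'])"
```

```text
the job is handed in; nothing more can be done
None
the job is handed in; nothing more can be done
```

I lowered the kickstand while the frame still leaned, brought the frame upright onto the pad, and handed the job in at about 18.4 s with the gripper still holding the handle. The hand-in gives no verdict.

**What I did:** I pressed the folded leg down with the closed fingers until it snapped to its lower stop; the frame stayed on its lean stop throughout. I then gripped the handle at 20 N, swung the frame up along its arc, and crept the last few millimetres until the foot met the pad.

**Last checks:**
- **Upright and foot:** in the scene picture, the foot and handle were within about 1 px of where they should be with the frame upright and the leg at its stop.
- **Contact:** the sideways force on the handle rose from about 1.3 N to between 4.7 and 6 N when the foot met the pad. After that, a commanded 1 mm advance moved the tool only 0.4 mm. I estimate roughly 8 N at the foot, but did not measure it directly.
- **Steady hold:** the tool pose did not change over half a second of holding, and the jaws stayed at about 27.5 mm on the handle.
- **Bowl, tin and mallet:** they were found within about 5 px of their first positions, which is the networks' usual scatter, and the arm never went near them.

**Minor disagreements:** a sideways force of about 2.5–3 N and a downward press of about 6 N remain from a small grasp misalignment. The hinge carries both.

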